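# Set the flush pins on a gauging fixture

### The job

Check the lever clamped in the gauging fixture: with a fingertip, lightly press the blue pin down until it rests on the part, then the yellow pin, then the red pin, and leave all three down. Only push these pins, never pull one up; the black pin belongs to a longer part, so leave it up. Do not disturb the instruments, parts and pens lying about.

Things in the scene. Friction and masses are not known exactly. Their poses are not given: they have to be found in the camera images.
- fixture: the gauging fixture, fixed to the desk: aluminium plate 300 x 380 mm, its top 30 mm above the desk; origin at the centre of its underside, x towards its back edge, y to its left. A steel lever 30 mm thick is clamped on it (top faces 75 mm above the desk); the clamp's orange handle sticks out over the front edge, no higher than 100 mm above the desk
- gauge_blue: flush-pin gauge bolted to the fixture, with the blue pin: an arm 28 mm wide (top 111 mm above the desk) ends in a 31 mm bush (top 117 mm) that guides the upright pin. Origin on the pin's axis, 30 mm above the desk; the arm's post stands 70 mm from the axis along +x, top 117 mm. Includes the pin
- blue_cap (a point): centre of the top of the blue pin's round flat blue cap, 26 mm across and 12 mm thick; it moves with the pin. The cap is sprung on the pin: once the pin is down, it gives up to 5 mm more under 5 N rising to 12 N (so the push stays light), then is solid, and comes back when let go
- blue_pin (a joint): how far the blue pin itself is pushed down, m: starts at 0 to 0.004, ends at 0.014 where its foot meets the part. Cap top (spring not pressed) is 149 mm above the desk at 0, 135 mm at 0.014. Friction of about 3 N holds the pin wherever it is left. Pulled up it goes negative, to -0.008
- gauge_yellow: flush-pin gauge bolted to the fixture, with the yellow pin: an arm 28 mm wide (top 111 mm above the desk) ends in a 31 mm bush (top 117 mm) that guides the upright pin. Origin on the pin's axis, 30 mm above the desk; the arm's post stands 70 mm from the axis along +x, top 117 mm. Includes the pin
- yellow_cap (a point): centre of the top of the yellow pin's round flat yellow cap, 26 mm across and 12 mm thick; it moves with the pin. The cap is sprung on the pin: once the pin is down, it gives up to 5 mm more under 5 N rising to 12 N (so the push stays light), then is solid, and comes back when let go
- yellow_pin (a joint): how far the yellow pin itself is pushed down, m: starts at 0 to 0.004, ends at 0.014 where its foot meets the part. Cap top (spring not pressed) is 149 mm above the desk at 0, 135 mm at 0.014. Friction of about 3 N holds the pin wherever it is left. Pulled up it goes negative, to -0.008
- gauge_red: flush-pin gauge bolted to the fixture, with the red pin: an arm 28 mm wide (top 111 mm above the desk) ends in a 31 mm bush (top 117 mm) that guides the upright pin. Origin on the pin's axis, 30 mm above the desk; the arm's post stands 70 mm from the axis along +x, top 117 mm. Includes the pin
- red_cap (a point): centre of the top of the red pin's round flat red cap, 26 mm across and 12 mm thick; it moves with the pin. The cap is sprung on the pin: once the pin is down, it gives up to 5 mm more under 5 N rising to 12 N (so the push stays light), then is solid, and comes back when let go
- red_pin (a joint): how far the red pin itself is pushed down, m: starts at 0 to 0.004, ends at 0.014 where its foot meets the part. Cap top (spring not pressed) is 149 mm above the desk at 0, 135 mm at 0.014. Friction of about 3 N holds the pin wherever it is left. Pulled up it goes negative, to -0.008
- gauge_black: flush-pin gauge bolted to the fixture, with the black pin: an arm 28 mm wide (top 111 mm above the desk) ends in a 31 mm bush (top 117 mm) that guides the upright pin. Origin on the pin's axis, 30 mm above the desk; the arm's post stands 70 mm from the axis along +x, top 117 mm. Includes the pin
- black_cap (a point): centre of the top of the black pin's round flat black cap, 26 mm across and 12 mm thick; it moves with the pin. The cap is sprung on the pin: once the pin is down, it gives up to 5 mm more under 5 N rising to 12 N (so the push stays light), then is solid, and comes back when let go
- black_pin (a joint): how far the black pin itself is pushed down, m: starts at 0 to 0.004, ends at 0.014 where its foot meets a stop. Cap top (spring not pressed) is 149 mm above the desk at 0, 135 mm at 0.014. Friction of about 3 N holds the pin wherever it is left. Pulled up it goes negative, to -0.008
- plug_gauge: loose plug gauge lying on the fixture's plate: six-sided aluminium handle 20 mm across with a steel plug at each end, 108 mm long along its y; origin under its middle
- ring_gauge: loose dark steel ring gauge lying flat on the fixture's plate, 68 mm across, 22 mm high; origin at the centre of its underside
- spare_part: loose steel lever (a second part like the one in the fixture, about 250 mm long, 30 mm high) lying on the cream board at the left of the desk; origin near its middle, at its underside
- caliper: loose digital caliper lying flat on the right of the desk, 230 mm long along its y, 14 mm high; origin under its middle
- micrometer: loose outside micrometer lying flat on the right of the desk, about 150 mm long along its y, 18 mm high; origin under its frame
- bore_gauge: loose bore gauge with a round dial lying on the left of the desk, 265 mm long along its y, 24 mm high; origin under its middle
- marker_orange: loose orange marker pen with a black cap lying on the cream board, 126 mm long along its y, 13 mm high
- marker_green: loose green marker pen with a black cap lying at the right of the desk, 126 mm long along its y, 13 mm high
There are look-alikes about, which are no part of the job. Several things have the shape of the plug_gauge; the one meant has the colours described above.

How it is judged:
By the outcome, as a careful person would: the job done as asked, in the order asked, and still so for the second after the job is handed in, with the robot touching nothing.
It also fails if it takes over 43 s, if anything falls off the work surface, if the arm or the gripper's body presses on something with over 40 N, if the wrist force passes 120 N, or if a joint passes its speed limit or range.

### The arm

A 6-joint arm with a two-finger parallel gripper is mounted at the origin on the work surface. World frame = base frame: x ahead of the robot, y to its left, z up, the work surface at z = 0. Lengths are in m, angles in degrees, forces in N, time in s.
With the tool pointing down it reaches from about 0.275 to 0.825 m from the base axis. Payload 4.9 kg.
Tool frame: the origin (TCP) lies on the centre line of the jaws, within the pads' length; the fingertips stand 11 mm ahead of it and the grasp point (between the pads) lies 8 mm behind it; z points along the fingers, y is the line along which they close (so a half turn about z gives the same grasp; the last joint's range is limited). The gripper opens to 85 mm and grips with 20 to 120 N. Pads are 22 mm wide; open, the fingers measure 114 mm over their backs; the gripper's body (76 mm by 85 mm) begins 54 mm behind the grasp point. The pads swing forward as they close: fully open they stand 13 mm farther back than shut.
Start: joints at [-70.944, 18.69, -11.035, 60.275, 0, 82.311], TCP at [0.248, -0.491, 0.242] pointing down, gripper open.
Joint ranges: [-152.03, 152.03], [-55.5, 102.48], [-74.3, 77.21], [-110.64, 120.58], [-84.22, 78.4], [-180, 180]. Speed limits (degrees/s): [147.25, 147.25, 180, 180, 180, 180].

### API

Orientations are given as a 3x3 rotation matrix whose columns are the frame's x, y, z axes.
In Python, from rig import sense, camera, calibration, env gives the robot as it stands. The module is installed in compiled form; this text tells all that it offers.
- The arm moves only by the tool send_rows, never from a script. Its argument "steps" is text: rows parted by semicolons, each of 4 numbers parted by spaces: the shift along the tool's x, y, z in m, then the turn about the tool's z in rad. A call has 1 to 10 rows; each row shifts and turns the commanded pose from where the row before left it, along the tool's axes as they then stand; what a row does not reach is not made up. A row lasts 1/8 s, in which the tool goes at most 62.5 mm and 10.7 degrees, less where a joint would pass 70% of its speed; a pose out of reach is approached as far as the arm can. A call is refused whole if a number of a shift passes 0.0625 or a number of a turn 0.188, either way. A call with a gripper value outside its range is refused whole. "grip" is the closure, from -1 (fully open) to 1 (shut), set as the call begins (left out, the last holds). The fingers move at their own pace and stop on an object; "force" is the grip in N (left out, the last holds). Time passes only in rows, so rows that do not move let the fingers close. It gives the time, the measured TCP pose, the force, the opening and the grip force at its end, in the units of the state.
- sense(): the state, without advancing time (a new reading comes with each control period).
- camera(name): name is "scene" or "top" or "wrist"; returns (picture, depth): 400x640x3 uint8, red, green, blue; 400x640 float32, m along the optical axis (not along the pixel's ray), 0 where there is no reading.
- calibration(name): a dict with "mtx" (3x3 intrinsics, pixels), "xyz" and "rotation" of the camera in the world. Camera axes: x right, y up, looking along -z (the intrinsics and any distortion apply to the point x, -y, -z); pixel columns grow to the right and rows downward; lengths in m; the calibration is good to about 2 mm. The wrist camera is an equidistant fisheye: a pixel r from the principal point sees the ray r / f radians off the axis. A picture is of the moment at which its call begins: read the wrist's pose just before it. calibration takes no time and is no camera call; for the wrist camera it gives the pose at the moment of the call.
- env.close_job(): hands the job in; it is judged then, once.
The state is a dict: "time": time; "joint_positions": joint angles; "joint_velocities": joint speeds; "tau": joint torques, N m; "tcp_pos": TCP position; "ee_rot": TCP orientation; "ft_force": force on the tool from outside, world axes, zero at the start; "moment": the same for the moment, N m; "gripper_width": opening from 0.0 (shut) to 1.0 (fully open); "gripper_force": force on a finger pad.
Only numpy, scipy, OpenCV 4.12 (cv2) and the standard library are available. Lean on these libraries where they do the work, as an engineer would, in place of code of your own. Each camera call takes 0.05 s, during which the arm holds its last target. There are 200 camera calls.

## Working session

There is one attempt and no reset: what is moved stays moved. The work goes in short steps, Python scripts to look and compute and a tool call to move; the robot and the scene stay as the last step left them, time stands still between calls to the robot, and variables do not carry over. Pictures are saved under pics/ and viewed, at most 10 in all, crops included, and the job is handed in when it is done.

Besides the shell and the picture viewer there is one more tool, called after "Emit:" by a JSON object that holds its "name" and its "arguments". send_rows: Moves the arm, as the interface text tells. Its arguments: {"type":"object","properties":{"steps":{"type":"string"},"grip":{"type":"number"},"force":{"type":"number"}},"required":["steps"]}

```bash
mkdir -p pics; python3 - <<'E'
from rig import sense,camera,calibration
import cv2,numpy as np
s=sense();print(s)
for n in("scene","top"):
    p,d=camera(n);c=calibration(n);print(n,c)
    cv2.imwrite(f"pics/{n}0.png",p[:,:,::-1]);np.savez(f"{n}0.npz",p=p,d=d,mtx=c["mtx"],xyz=c["xyz"],R=c["rotation"])
E
```

```text
{'time': 0.0, 'joint_positions': array([-7.09438139e+01,  1.87330200e+01, -1.10914609e+01,  6.02754403e+01,
       -1.34315828e-04,  8.23121130e+01]), 'joint_velocities': array([ 0.01020342, -0.02272387, -0.00098917,  0.07146567, -0.00447135,
       -0.01899431]), 'tau': array([-5.15630290e-05, -4.43391681e+01,  2.62440383e+01,  1.54295278e-02,
       -1.84354994e-04, -5.01366415e-06]), 'tcp_pos': array([ 0.24733727, -0.49061544,  0.24149745]), 'ee_rot': array([[ 8.93025563e-01,  4.50005574e-01, -5.71607605e-04],
       [ 4.50005877e-01, -8.93024073e-01,  1.64761563e-03],
       [ 2.30976865e-04, -1.72858966e-03, -9.99998479e-01]]), 'ft_force': array([-0.40898852,  0.822015  ,  0.25832008]), 'moment': array([-0.00406205, -0.03023519,  0.01900567]), 'gripper_force': 0.0, 'gripper_width': 1.0025512509756251}
scene {'mtx': array([[464.6474435 ,   0.        , 321.60589218],
       [  0.        , 464.6474435 , 199.03721108],
       [  0.        ,   0.        ,   1.        ]]), 'xyz': array([1.1484009 , 0.93767301, 1.07474251]), 'rotation': array([[-0.80318492, -0.38932886,  0.45090689],
       [ 0.59572871, -0.52346345,  0.6091743 ],
       [-0.00113586,  0.75789779,  0.65237233]])}
top {'mtx': array([[511.79613306,   0.        , 322.36425569],
       [  0.        , 511.79613306, 194.29229768],
       [  0.        ,   0.        ,   1.        ]]), 'xyz': array([0.10398036, 0.02578249, 1.6967747 ]), 'rotation': array([[ 0.06010367,  0.97235911, -0.22562204],
       [-0.99818465,  0.05942321, -0.00981228],
       [ 0.00386613,  0.22580221,  0.9741655 ]])}
```

View pics/top0.png

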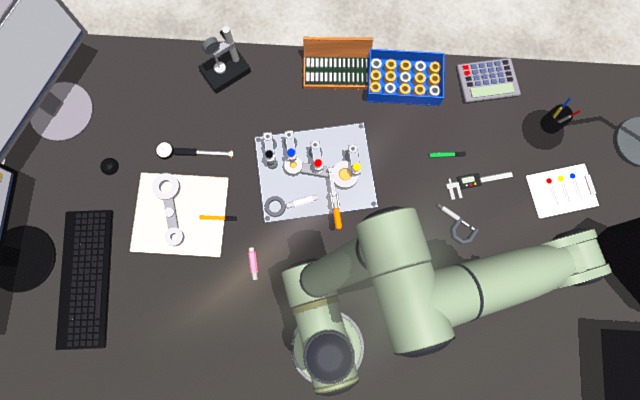

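View pics/scene0.png

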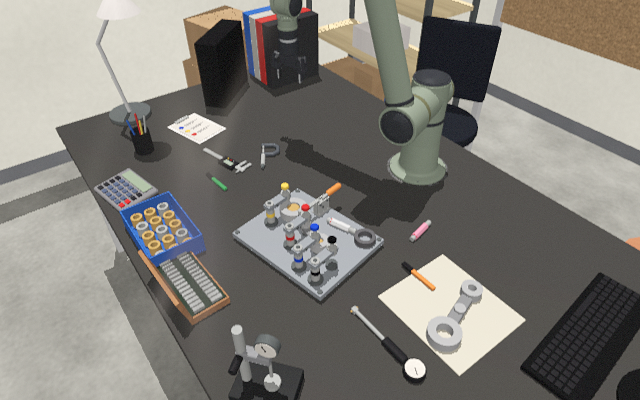

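The top view shows the caps at blue (291,152), yellow (356,167), red (318,162) and black (269,154). The scene view shows them at yellow (285,186), red (305,208), blue (314,227) and black (332,240). Next I triangulate across both views.

```bash
cat > h.py <<'E'
import numpy as np,cv2
def ray(c,u,v):
    K=c["mtx"];d=np.array([(u-K[0,2])/K[0,0],-(v-K[1,2])/K[1,1],-1.]);d=c["R"]@d
    return c["xyz"],d/np.linalg.norm(d)
def plane(c,u,v,z):
    o,d=ray(c,u,v);return o+d*(z-o[2])/d[2]
def tri(c1,p1,c2,p2):
    a,d=ray(c1,*p1);b,e=ray(c2,*p2)
    t=np.linalg.lstsq(np.c_[d,-e],b-a,rcond=None)[0]
    P,Q=a+t[0]*d,b+t[1]*e;return (P+Q)/2,np.linalg.norm(P-Q)
def mask(img,col):
    h,s,v=[x.astype(int) for x in cv2.split(cv2.cvtColor(img,cv2.COLOR_RGB2HSV))]
    if col=="black": m=v<45
    else:
        m=(s>170)&(v>90)
        m&={"blue":(h>105)&(h<130),"yellow":(h>24)&(h<36),"red":(h<6)|(h>174)}[col]
    return m.astype(np.uint8)
def blob(img,col,seed,r=11):
    m=mask(img,col);w=np.zeros_like(m);w[seed[1]-r:seed[1]+r+1,seed[0]-r:seed[0]+r+1]=1
    n,l,st,ce=cv2.connectedComponentsWithStats(m&w)
    k=min((i for i in range(1,n) if st[i,4]>8),key=lambda i:np.hypot(*(ce[i]-seed)))
    return ce[k],st[k]
E
python3 - <<'E'
from h import *
T=np.load("top0.npz");S=np.load("scene0.npz")
for c,a,b in(("blue",(291,152),(314,227)),("yellow",(356,167),(285,186)),("red",(318,162),(305,208)),("black",(269,154),(332,240))):
    pa,sa=blob(T["p"],c,a);pb,sb=blob(S["p"],c,b)
    P,g=tri(T,pa,S,pb)
    print(c,pa.round(1),sa,pb.round(1),sb,P.round(4),round(g,4),"plane",plane(T,*pa,.143).round(4),plane(S,*pb,.143).round(4))
t=cv2.resize(T["p"][115:235,240:390],None,fx=4,fy=4,interpolation=cv2.INTER_CUBIC)
cv2.imwrite("pics/tc.png",t[:,:,::-1])
E
```

```text
blue [290.7 152. ] [287 149   8   7  43] [314.  226.9] [310 224   9   7  49] [0.595  0.1509 0.1417] 0.0025 plane [0.5955 0.15   0.143 ] [0.595  0.1531 0.143 ]Traceback (most recent call last):
  File "<stdin>", line 4, in <module>
  File "h.py", line 21, in blob
    k=min((i for i in range(1,n) if st[i,4]>8),key=lambda i:np.hypot(*(ce[i]-seed)))
ValueError: min() iterable argument is empty
```

```bash
sed -i 's/(h>24)&(h<36)/(h>22)\&(h<40)/; s/s>170/s>140/' h.py
python3 - <<'E'
from h import *
T=np.load("top0.npz");S=np.load("scene0.npz")
t=cv2.resize(T["p"][115:235,240:390],None,fx=4,fy=4,interpolation=cv2.INTER_CUBIC)
cv2.imwrite("pics/tc.png",t[:,:,::-1])
print(cv2.cvtColor(T["p"],cv2.COLOR_RGB2HSV)[167,352:361].tolist())
for c,a,b in(("blue",(291,152),(314,227)),("yellow",(356,167),(285,186)),("red",(318,162),(305,208)),("black",(269,154),(332,240))):
    pa,sa=blob(T["p"],c,a);pb,sb=blob(S["p"],c,b)
    P,g=tri(T,pa,S,pb)
    print(c,pa.round(1),sa,pb.round(1),sb,P.round(4),round(g,4),"plane",plane(T,*pa,.143).round(4),plane(S,*pb,.143).round(4))
E
```

```text
[[15, 75, 197], [28, 211, 255], [30, 255, 255], [30, 255, 255], [30, 255, 255], [30, 255, 255], [30, 255, 255], [30, 255, 255], [26, 135, 255]]
blue [290.7 152. ] [287 149   8   7  47] [314.1 226.8] [310 224   9   7  52] [0.5949 0.1511 0.1419] 0.0025 plane [0.5955 0.1502 0.143 ] [0.5948 0.1531 0.143 ]
yellow [356.1 166.4] [353 163   7   8  40] [284.4 185.8] [281 183   8   7  42] [ 0.5602 -0.0587  0.1407] 0.0028 plane [ 0.5607 -0.0595  0.143 ] [ 0.5608 -0.055   0.143 ]
red [317.7 162.6] [314 159   8   8  48] [305.1 207.2] [302 204   8   7  43] [0.5654 0.0634 0.1392] 0.0033 plane [0.5655 0.0622 0.143 ] [0.5668 0.0684 0.143 ]
black [268.6 153.7] [266 151   6   7  34] [331.5 239.3] [328 236   8   7  47] [0.585  0.2207 0.1419] 0.0023 plane [0.5855 0.2197 0.143 ] [0.5849 0.2224 0.143 ]
```

View pics/tc.png

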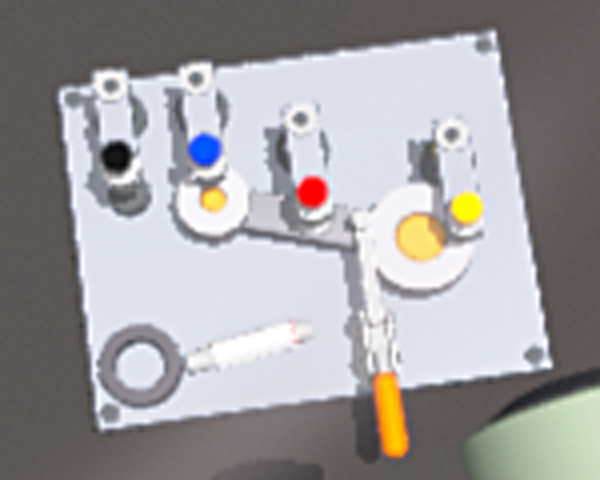

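The crop shows blue, red and yellow caps at crop pixels (205,150), (312,192) and (467,208). They are clear of each other, and the triangulated heights (139–142 mm, mid-cap) fit the given sizes. I'll travel above blue with the gripper shut.

Emit:
{"name": "send_rows", "arguments": {"steps": "0.0375 -0.026 0 0;0.0375 -0.026 0 0;0.0375 -0.026 0 0;0.0375 -0.026 0 0;0.0375 -0.026 0 0;0.0375 -0.026 0 0;0.0375 -0.026 0 0;0.0375 -0.026 0 0", "grip": 1, "force": 20}}

```text
time: 1.1
tcp_pos: [0.4222, -0.1689, 0.2421]
ee_rot: [[0.893, 0.45, -0.0], [0.45, -0.893, 0.0], [-0.0, -0.0, -1.0]]
ft_force: [0.7, -0.6, -0.2]
gripper_width: 0.002
gripper_force: 0.0
```

Emit:
{"name": "send_rows", "arguments": {"steps": "0.0375 -0.026 0 0;0.0375 -0.026 0 0;0.0375 -0.026 0 0;0.0375 -0.026 0 0;0.0375 -0.026 0 0;0.0375 -0.026 0 0;0.0375 -0.026 0 0;0.0375 -0.026 0 0;0 0 0 0;0 0 0 0"}}

```text
time: 2.35
tcp_pos: [0.5954, 0.1501, 0.2416]
ee_rot: [[0.893, 0.45, -0.002], [0.45, -0.893, -0.001], [-0.002, -0.0, -1.0]]
ft_force: [-0.5, -0.8, 0.7]
gripper_width: -0.002
gripper_force: 0.0
```

Emit:
{"name": "send_rows", "arguments": {"steps": "0 0 0.02 0;0 0 0.02 0;0 0 0.02 0;0 0 0 0;0 0 0 0"}}

```text
time: 2.98
tcp_pos: [0.5963, 0.1496, 0.1832]
ee_rot: [[0.894, 0.449, 0.001], [0.449, -0.894, 0.0], [0.001, 0.0, -1.0]]
ft_force: [0.1, 0.2, 0.4]
gripper_width: -0.004
gripper_force: 0.0
```

```bash
python3 - <<'E'
from rig import sense,camera,calibration
import cv2,numpy as np
print(sense()["tcp_pos"],sense()["ft_force"])
p,d=camera("scene");w,_=camera("wrist");print(calibration("wrist"))
a=cv2.resize(p[140:290,220:400],(600,500),interpolation=cv2.INTER_CUBIC)
cv2.imwrite("pics/s1.png",a[:,:,::-1]);cv2.imwrite("pics/w1.png",w[:,:,::-1])
E
```

```text
[0.59629997 0.14958657 0.18318846] [0.07549187 0.23494784 0.42942605]
{'mtx': array([[309.70691629,   0.        , 312.67680426],
       [  0.        , 309.70691629, 195.88052191],
       [  0.        ,   0.        ,   1.        ]]), 'xyz': array([0.67000306, 0.1870866 , 0.31423   ]), 'rotation': array([[ 4.49050919e-01,  8.46987871e-01,  2.84543174e-01],
       [-8.93506118e-01,  4.25565661e-01,  1.43320220e-01],
       [ 2.98683897e-04, -3.18599143e-01,  9.47889496e-01]])}
```

View pics/s1.png

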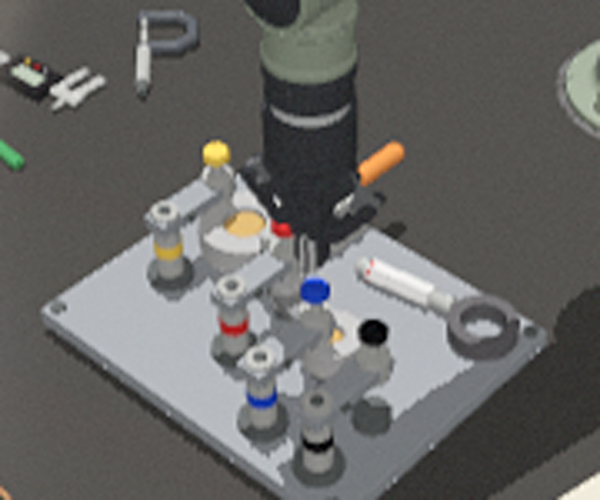

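View pics/w1.png

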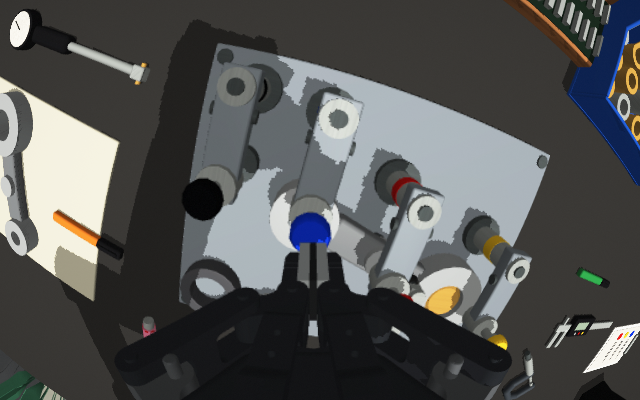

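Scene crop: the shut fingertips hang just behind and above the blue cap (315,290). Wrist view: the tips (310,243) overlap the lower edge of the blue cap (310,230). I'll measure the cap from the wrist view.

```bash
python3 - <<'E'
import cv2,numpy as np
from h import mask
w=cv2.imread("pics/w1.png")[:,:,::-1].copy()
m=mask(w,"blue");m[:,:270]=0;m[:,350:]=0;m[:205]=0;m[260:]=0
R=np.array([[.44905,.84699,.28454],[-.89351,.42557,.14332],[.0003,-.3186,.94789]]);o=np.array([.67,.18709,.31423])
def cast(u,v,z):
    x,y=u-312.677,v-195.88;r=np.hypot(x,y);th=r/309.707
    d=R@np.array([np.sin(th)*x/r,-np.sin(th)*y/r,-np.cos(th)]);return o+d*(z-o[2])/d[2]
v,u=np.nonzero(m);print(len(u),u.min(),u.max(),v.min(),v.max())
h=cv2.cvtColor(w,cv2.COLOR_RGB2HSV)
print([h[y,309].tolist() for y in range(210,256,3)])
# upper edge contour = far edge; width extremes
for z in(.149,.147,.145):
    pts=np.array([cast(a,b,z) for a,b in zip(u,v)])
    hull=cv2.convexHull(pts[:,:2].astype(np.float32))
    print(z,cv2.minEnclosingCircle(hull), cast(u[v==v.min()].mean(),v.min(),z).round(4),cast(u.min(),v[u==u.min()].mean(),z).round(4),cast(u.max(),v[u==u.max()].mean(),z).round(4))
print("tip",cast(310,243,.172))
E
```

```text
1091 290 330 213 250
[[48, 11, 120], [114, 223, 105], [114, 242, 117], [115, 241, 130], [115, 238, 151], [115, 240, 154], [115, 239, 155], [115, 240, 154], [115, 238, 154], [115, 238, 154], [115, 238, 154], [112, 58, 83], [75, 7, 69], [90, 7, 70], [90, 4, 69], [90, 7, 69]]
0.149 ((0.5988619923591614, 0.15317589044570923), 0.013479637913405895) [0.6104 0.1588 0.149 ] [0.5928 0.1633 0.149 ] [0.602  0.1414 0.149 ]
0.147 ((0.5980010032653809, 0.1527653932571411), 0.013641604222357273) [0.6097 0.1585 0.147 ] [0.5919 0.163  0.147 ] [0.6012 0.1408 0.147 ]
0.145 ((0.5971399545669556, 0.1523548662662506), 0.013803556561470032) [0.609  0.1581 0.145 ] [0.591  0.1627 0.145 ] [0.6004 0.1403 0.145 ]
tip [0.60382051 0.1553246  0.172     ]
```

Emit:
{"name": "send_rows", "arguments": {"steps": "0 0 0.01 0;0 0 0.01 0;0 0 0.004 0;0 0 0.003 0;0 0 0.003 0;0 0 0.003 0;0 0 0 0"}}

```text
time: 3.95
tcp_pos: [0.5961, 0.1504, 0.149]
ee_rot: [[0.893, 0.45, -0.0], [0.45, -0.893, 0.0], [-0.0, -0.0, -1.0]]
ft_force: [0.3, -0.7, -0.7]
gripper_width: 0.001
gripper_force: 0.0
```

Emit:
{"name": "send_rows", "arguments": {"steps": "0 0 0.002 0;0 0 0.002 0;0 0 0 0;0 0 0 0"}}

```text
time: 4.45
tcp_pos: [0.5965, 0.1504, 0.1459]
ee_rot: [[0.893, 0.45, 0.001], [0.45, -0.893, 0.0], [0.001, 0.0, -1.0]]
ft_force: [-1.3, -0.2, 4.2]
gripper_width: -0.001
gripper_force: 2.5
```

Emit:
{"name": "send_rows", "arguments": {"steps": "0 0 0.0015 0;0 0 0 0;0 0 0 0"}}

```text
time: 4.82
tcp_pos: [0.5965, 0.1504, 0.1447]
ee_rot: [[0.893, 0.45, 0.001], [0.45, -0.893, 0.0], [0.001, 0.0, -1.0]]
ft_force: [-1.7, 0.1, 6.5]
gripper_width: -0.002
gripper_force: 3.4
```

Emit:
{"name": "send_rows", "arguments": {"steps": "0 0 0.001 0;0 0 0 0;0 0 0 0"}}

```text
time: 5.2
tcp_pos: [0.5965, 0.1504, 0.1439]
ee_rot: [[0.893, 0.45, 0.001], [0.45, -0.893, 0.0], [0.001, 0.001, -1.0]]
ft_force: [-2.2, -0.1, 7.3]
gripper_width: 0.002
gripper_force: 4.0
```

Emit:
{"name": "send_rows", "arguments": {"steps": "0 0 -0.015 0;0 0 -0.025 0;0 0 -0.02 0;-0.025 0.034 0 0;-0.025 0.034 0 0;-0.025 0.034 0 0;-0.025 0.034 0 0;-0.0255 0.035 0 0;0 0 0 0;0 0 0 0"}}

```text
time: 6.45
tcp_pos: [0.5611, -0.0587, 0.203]
ee_rot: [[0.893, 0.45, 0.0], [0.45, -0.893, 0.0], [0.0, -0.0, -1.0]]
ft_force: [0.1, 0.2, 0.4]
gripper_width: -0.003
gripper_force: 0.0
```

```bash
cat > w.py <<'E'
import sys,cv2,numpy as np
from rig import sense,camera,calibration
from h import *
col,z=sys.argv[1],float(sys.argv[2])
print(sense()["tcp_pos"].round(4))
c=calibration("wrist");w,_=camera("wrist");cv2.imwrite(f"pics/w_{col}.png",w[:,:,::-1])
m=mask(w,col);m[:,:260]=0;m[:,360:]=0;m[:190]=0;m[270:]=0
n,l,st,ce=cv2.connectedComponentsWithStats(m);k=1+np.argmax(st[1:,4]);print(st[k])
v,u=np.nonzero(l==k);R=c["rotation"];o=c["xyz"]
x,y=u-c["mtx"][0,2],v-c["mtx"][1,2];r=np.hypot(x,y);t=r/c["mtx"][0,0]
d=R@np.array([np.sin(t)*x/r,-np.sin(t)*y/r,-np.cos(t)]);P=o[:,None]+d*(z-o[2])/d[2]
print(cv2.minEnclosingCircle(P[:2].T.astype(np.float32)))
T,_=camera("top");S,_=camera("scene");ct,cs=calibration("top"),calibration("scene")
for q in(ct,cs):q["R"]=q["rotation"]
for cc,s in(("blue",(314,228)),("red",(305,208)),("yellow",(285,186)),("black",(332,240))):
    try:print(cc,blob(S,cc,s)[0].round(1),blob(S,cc,s)[1])
    except ValueError:print(cc,"hidden")
E
python3 w.py yellow .147
```

```text
[ 0.5611 -0.0587  0.203 ]
[295 203  37  36 958]
((0.562931478023529, -0.05774858593940735), 0.012808111496269703)
blue [314.  230.1] [310 227   9   7  53]
red [305.1 207.3] [302 204   8   7  41]
yellow [284.6 185.9] [281 183   8   7  40]
black [331.5 239.2] [328 236   8   7  48]
```

Blue stayed down: it moved 3.3 px, about 12 mm. The tool is within 2 mm of the yellow centre.

Emit:
{"name": "send_rows", "arguments": {"steps": "0 0 0.015 0;0 0 0.015 0;0 0 0.01 0;0 0 0.004 0;0 0 0.003 0;0 0 0.003 0;0 0 0.003 0;0 0 0.002 0;0 0 0.002 0;0 0 0 0"}}

```text
time: 7.85
tcp_pos: [0.5611, -0.0589, 0.146]
ee_rot: [[0.893, 0.45, 0.0], [0.45, -0.893, -0.0], [0.0, 0.0, -1.0]]
ft_force: [-1.2, 0.7, 5.6]
gripper_width: -0.0
gripper_force: 2.4
```

Emit:
{"name": "send_rows", "arguments": {"steps": "0 0 0.0015 0;0 0 0 0;0 0 0 0"}}

```text
time: 8.22
tcp_pos: [0.5612, -0.0589, 0.1449]
ee_rot: [[0.893, 0.45, 0.001], [0.45, -0.893, -0.0], [0.0, 0.0, -1.0]]
ft_force: [-2.5, 1.3, 7.1]
gripper_width: 0.003
gripper_force: 3.3
```

Emit:
{"name": "send_rows", "arguments": {"steps": "0 0 0.001 0;0 0 0 0;0 0 0 0"}}

```text
time: 8.6
tcp_pos: [0.5612, -0.0589, 0.1441]
ee_rot: [[0.893, 0.45, 0.001], [0.45, -0.893, -0.0], [0.001, 0.001, -1.0]]
ft_force: [-3.6, 0.9, 7.5]
gripper_width: -0.003
gripper_force: 3.9
```

Emit:
{"name": "send_rows", "arguments": {"steps": "0 0 -0.015 0;0 0 -0.025 0;0 0 -0.02 0;0.02 -0.0355 0 0;0.02 -0.0355 0 0;0.02 -0.0355 0 0;0 0 0 0;0 0 0 0"}}

```text
time: 9.6
tcp_pos: [0.567, 0.063, 0.2036]
ee_rot: [[0.893, 0.45, 0.001], [0.45, -0.893, -0.001], [0.0, 0.001, -1.0]]
ft_force: [-0.3, -0.1, 0.2]
gripper_width: 0.001
gripper_force: 0.0
```

```bash
python3 w.py red .147
```

```text
[0.567  0.063  0.2036]
[ 293  200   38   38 1112]
((0.5695078372955322, 0.06491114944219589), 0.013656441122293472)
blue [314.  230.2] [310 227   9   7  52]
red [305.1 207.2] [302 204   8   7  43]
yellow [284.9 188.6] [281 186   8   6  34]
black [331.5 239.2] [328 236   8   7  48]
```

Emit:
{"name": "send_rows", "arguments": {"steps": "0 0 0.015 0;0 0 0.015 0;0 0 0.01 0;0 0 0.004 0;0 0 0.003 0;0 0 0.003 0;0 0 0.003 0;0 0 0.002 0;0 0 0.002 0;0 0 0 0"}}

```text
time: 11.0
tcp_pos: [0.567, 0.0633, 0.1462]
ee_rot: [[0.893, 0.45, 0.001], [0.45, -0.893, 0.0], [0.001, 0.0, -1.0]]
ft_force: [0.3, -0.6, -0.6]
gripper_width: 0.002
gripper_force: 0.0
```

Emit:
{"name": "send_rows", "arguments": {"steps": "0 0 0.0015 0;0 0 0 0;0 0 0 0"}}

```text
time: 11.38
tcp_pos: [0.5672, 0.0633, 0.1455]
ee_rot: [[0.893, 0.45, 0.001], [0.45, -0.893, 0.0], [0.001, 0.001, -1.0]]
ft_force: [-1.2, 0.1, 5.1]
gripper_width: 0.007
gripper_force: 2.8
```

Emit:
{"name": "send_rows", "arguments": {"steps": "0 0 0.001 0;0 0 0 0;0 0 0 0"}}

```text
time: 11.75
tcp_pos: [0.5672, 0.0633, 0.1447]
ee_rot: [[0.893, 0.45, 0.002], [0.45, -0.893, 0.0], [0.001, 0.001, -1.0]]
ft_force: [-1.6, 0.7, 8.6]
gripper_width: -0.003
gripper_force: 3.4
```

Emit:
{"name": "send_rows", "arguments": {"steps": "0 0 -0.015 0;0 0 -0.025 0;0 0 -0.03 0;0 0 -0.03 0;-0.04 0 0 0;-0.04 0 0 0;-0.04 0 0 0;-0.03 0 0 0;0 0 0 0;0 0 0 0"}}

```text
time: 13.0
tcp_pos: [0.4337, -0.0043, 0.2445]
ee_rot: [[0.893, 0.45, 0.002], [0.45, -0.893, -0.0], [0.002, 0.001, -1.0]]
ft_force: [0.6, 0.2, -0.2]
gripper_width: -0.003
gripper_force: 0.0
```

```bash
python3 w.py red .135; python3 - <<'E'
from h import *
from rig import camera,calibration
S,_=camera("scene");T,_=camera("top")
S0=np.load("scene0.npz")["p"]
a=np.vstack([cv2.resize(q[150:290,160:400],None,fx=2,fy=2) for q in(S0,S)])
cv2.imwrite("pics/end.png",a[:,:,::-1])
E
```

```text
[ 0.4337 -0.0043  0.2445]Traceback (most recent call last):
  File "w.py", line 8, in <module>
    n,l,st,ce=cv2.connectedComponentsWithStats(m);k=1+np.argmax(st[1:,4]);print(st[k])
                                                      ~~~~~~~~~^^^^^^^^^^
    return _wrapfunc(a, 'argmax', axis=axis, out=out, **kwds)
    return bound(*args, **kwds)
ValueError: attempt to get argmax of an empty sequence
```

View pics/end.png

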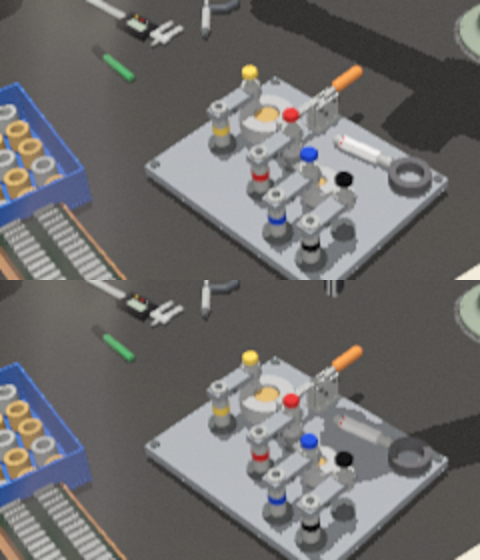

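Compared with the start, blue, yellow and red all look lower, black is unchanged, and the loose things haven't moved. I'll check the shifts in numbers before handing in.

```bash
python3 - <<'E'
from h import *
from rig import camera,calibration
c=[];
S,_=camera("scene");T,_=camera("top");D=[]
S0=np.load("scene0.npz");T0=np.load("top0.npz")
def proj(C,P):
    q=C["R"].T@(P-C["xyz"]);K=C["mtx"];return np.array([K[0,2]+K[0,0]*q[0]/-q[2],K[1,2]-K[1,1]*q[1]/-q[2]])
for cc,s,P in(("blue",(314,228),(.5965,.151)),("yellow",(285,187),(.562,-.059)),("red",(305,208),(.567,.0635)),("black",(332,240),(.587,.22))):
    a=blob(S0["p"],cc,s)[0];b=blob(S,cc,s)[0]
    g=proj(S0,np.array([*P,.13]))-proj(S0,np.array([*P,.14]))
    print(cc,a.round(1),b.round(1),"down mm",round(10*(b-a)@g/(g@g),1))
E
```

```text
blue [314.1 226.8] [314.  230.1] down mm 13.2
yellow [284.4 185.8] [284.5 188.5] down mm 11.2
red [305.1 207.2] [305.3 210. ] down mm 11.2
black [331.5 239.3] [331.5 239.2] down mm -0.3
```

```bash
python3 -c "
from rig import env
print(env.close_job())"
```

```text
the job is handed in; nothing more can be done
None
```

I pressed the blue, yellow and red pins down in that order with light pushes (peak reading 8.6 N) and all three stayed down; black is still up, nothing looked moved in the part of the scene I compared, and the job was handed in after about 13 s.

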